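# Turn the sample plate over the ridge

## Task

The blue sample plate has been loaded from the back and lies with its black back clip up in the white turning block. With the fingertips, and without picking it up, push it against the dark steel ridge, tip it up by its overhanging near edge so that it flips over the ridge, and push it fully home in the cradle beyond, flat, with the white pellet up. Do not touch the pellet, and leave the jar, the tweezers and the crucible where they are.

Things in the scene. Friction and masses are not known exactly. Their poses are not given: they have to be found in the camera images.
- turn_block: white and aluminium turning block, fixed on the bench by a foot plate 112 mm wide, 8 mm thick (screw heads to 12 mm), x -56 to 112 mm. Its origin lies on the bench below the near face of the dark steel ridge, on the middle line; its x axis points along the block from the loading bay over the ridge to the cradle, z up
- bay (a point): middle of the loading bay's free front edge, at floor height: 36 mm above the bench, x = -62 mm in the block. Flat floor 80 mm wide runs from here to the ridge, nothing in front of it. From x = -50 mm to the ridge two side guides, 68 mm apart, stand 7 mm above the floor. Axes as the block's
- ridge (a point): middle of the ridge's near top edge: x = 0, 43 mm above the bench. The ridge is a dark steel bar across the block: its near face is upright, 7 mm above the bay floor; its top is flat from x = 0 to 3 mm; then it slopes down at 45 degrees to 36 mm above the bench at x = 10 mm, where the cradle begins. Axes as the block's
- cradle (a point): where the seated plate's centre belongs: 39 mm above the bench, x = 51.5 mm. The cradle runs from x = 10 mm to an upright end stop at x = 93 mm (45 mm high). Two ledges 36 mm above the bench, 46 mm apart inside, carry the plate's long edges; between them a pocket 10 mm deep takes the clip. Walls 69 mm apart, 43 mm high, bevelled inside. Axes as the block's
- plate_mid (a point): centre, half-way through the thickness, of the blue sample plate: loose, rigid, 80 x 64 x 6 mm, 0.08 to 0.17 kg; x along the 80 mm, z out of the back (up at the start, down at the end). The black back clip, 36 mm across, stands 4.5 mm out of the back. It starts in the bay, 3 to 12 mm short of the ridge; its near end overhangs the bay's front edge by 21 to 30 mm, so a fingertip can get under it
- plate_near (a point): middle of the plate's near short edge (the overhanging one at the start), half-way through the thickness
- plate_foot (a point): middle of the plate's short edge that faces the ridge at the start, half-way through the thickness. The plate tips about this edge
- pellet: white pressed pellet, a disc 29 mm across in the middle of the plate's measuring face (underside at the start), sunk 1.5 mm below that face; not to be touched. Origin at the middle of its measuring surface; fixed in the plate
- jar: sample jar with red cap, 54 mm across, 80 mm high, loose, standing left of the block; origin under its centre
- tweezers: steel tweezers 140 x 12 x 8 mm, loose, lying right of the block; origin under the centre, long side along y
- crucible: small white crucible, 25 mm across, 26 mm high, loose, standing right of the block's far end; origin under its centre
Things that resemble listed ones, but are neither listed nor needed, are in the scene too. What is shaped like the part that bears plate_mid but orange is not meant.

How it is judged (in metres and radians):
On the way:
1. the plate stands on its far edge at the ridge, near edge up (angle between plate_mid's own z axis and vertical between 1.2 and 2 rad and x of plate_foot in the frame of turn_block between -0.025 and 0.015 m and z of plate_foot in the frame of turn_block below 0.055 m and z of plate_near in the frame of turn_block above 0.1 m).
At the end, for the whole second after the job is handed in: the plate lies at rest in the cradle beyond the ridge, turned over (pellet up, within 3.5 degrees of level), on both ledges (its centre 39 mm above the bench within 2 mm) and between ridge and end stop (angle between plate_mid's own z axis and vertical above 3.08 rad and z of plate_mid in the frame of turn_block between 0.037 and 0.041 m and x of plate_mid in the frame of turn_block between 0.046 and 0.057 m and y of plate_mid in the frame of turn_block between -0.005 and 0.005 m and angle between the x axis of plate_mid and the x axis of turn_block, either way round below 0.08 rad and linear speed of plate below 0.02 m/s); the robot touches nothing.
It fails at once if the plate is lifted: its foot edge rises more than 30 mm above the bay floor, or its centre more than 64 mm above it (z of plate_foot in the frame of turn_block above 0.066 m or z of plate_mid in the frame of turn_block above 0.1 m).
It fails at once if the pellet is touched by the robot (contact force between pellet and the fingers above 0.5 N or contact force between pellet and the arm above 0.5 N).
It fails at once if the jar is moved more than 15 mm (distance of jar from where it was at the start of the episode above 0.015 m).
It fails at once if the tweezers are moved more than 15 mm (distance of tweezers from where it was at the start of the episode above 0.015 m).
It fails at once if the crucible is moved more than 15 mm (distance of crucible from where it was at the start of the episode above 0.015 m).
It also fails if it takes over 54 s, if anything falls off the work surface, if the arm or the gripper's body presses on something with over 40 N, if the wrist force passes 120 N, or if a joint passes its speed limit or range.

## Robot

A 6-joint arm with a two-finger parallel gripper is mounted at the origin on a cart in front of the work surface, level with it; the furniture and walls round the work are solid. World frame = base frame: x ahead of the robot, y to its left, z up, the work surface at z = 0. Lengths are in m, angles in degrees, forces in N, time in s.
With the tool pointing down it reaches from about 0.25 to 0.775 m from the base axis. Payload 4 kg.
Tool frame: the origin (TCP) lies midway between the tips of the shut fingers; the grasp point (between the pads) lies 19 mm behind it (pinch_z is the y of the grasp point in the tool frame, in m); y points along the fingers, x is the direction in which the jaws open and shut, and the axes are right-handed (so a half turn about y gives the same grasp; the last joint's range is limited). The gripper opens to 85 mm and grips with 20 to 120 N. Pads are 22 mm wide; open, the fingers measure 114 mm over their backs; the gripper's body (76 mm by 85 mm) begins 54 mm behind the grasp point. The pads swing forward as they close: fully open they stand 13 mm farther back than shut.
Start: joints at [71.213, 4.996, 78.535, -0, 96.463, -5.907], TCP at [0.123, 0.536, 0.231] pointing down, gripper open.
Joint ranges: [-177.83, 177.83], [-43.37, 116.18], [15.69, 146.23], [-61.86, 241.86], [9.47, 152.12], [-147.06, 147.06]. Speed limits (degrees/s): [159.86, 159.86, 180, 180, 180, 180].

## Interface

Orientations are given as [roll, pitch, yaw] about the fixed x, y, z axes, in that order (R = Rz(yaw) Ry(pitch) Rx(roll)).
In Python, from bench import * gives the robot as it stands.
- The arm moves only by the tool carry_out, never from a script. Its argument "plan" is a list of rows, each a list of 4 numbers: the shift along the tool's x, y, z in mm, then the turn about the tool's y in degrees. A call has 1 to 8 rows; each row shifts and turns the pose as measured when the row begins, along the tool's axes as they then stand; what a row does not reach is not made up. A row lasts 1/12 s, in which the tool goes at most 41.7 mm and 7.16 degrees, less where a joint would pass 70% of its speed; a pose out of reach is approached as far as the arm can. A call with a gripper value outside its range is refused whole. "claw" is the opening, from -1 (shut) to 1 (fully open), set as the call begins (left out, the last holds). The fingers move at their own pace and stop on an object; "force" is the grip in N (left out, the last holds). Time passes only in rows, so rows that do not move let the fingers close. It gives the time, the measured TCP pose, the force and the opening at its end, in the units of the state.
- get_obs(): the state, without advancing time (a new reading comes with each control period).
- grab_frame(name): name is "side" or "top"; returns a dict with "image" (400x640x3 uint8, red, green, blue), "fx", "fy", "cx", "cy" (pixels), "k1" (the pictures are not rectified: a ray, as slopes to the right and down, at radius r is drawn at 1 + k1 r^2 times it, then the intrinsics apply), "rvec" (rotation vector, rad) and "tvec" (3), from world to camera coordinates, as OpenCV has them. Camera axes: x right, y down, z forward; pixel columns grow to the right and rows downward; lengths in m; the calibration is good to about 2 mm. A picture is of the moment at which its call begins. There is no depth.
- hand_in(): hands the job in, once; it reports no verdict.
The state is a dict: "clock": time; "joints": joint angles; "joint_vel": joint speeds; "tau": joint torques, N m; "position": TCP position; "eef_rot": TCP orientation; "force": force on the tool from outside, world axes, zero at the start; "moment": the same for the moment, N m; "opening": finger opening in m.
Only numpy, scipy, OpenCV 4.12 (cv2) and the standard library are available. Lean on these libraries where they do the work, as an engineer would, in place of code of your own. Each camera call takes 0.05 s, during which the arm holds its last target.

## Working session

There is one attempt and no reset: what is moved stays moved. The work goes in short steps, Python scripts to look and compute and a tool call to move; the robot and the scene stay as the last step left them, time stands still between calls to the robot, and variables do not carry over. Pictures are saved under pics/ and viewed, and the job is handed in when it is done.

Besides the shell and the picture viewer there is one more tool, called after ">>>" in YAML: its name, and indented under it one key for each argument. carry_out: Moves the arm, as the interface text tells. Its arguments: {"type":"object","properties":{"plan":{"type":"array"},"claw":{"type":"number"},"force":{"type":"number"}},"required":["plan"]}

```bash
ls; mkdir -p pics; python3 - <<'E'
from bench import *
import cv2, numpy as np
o=get_obs(); print(o)
try: print(pinch_z)
except Exception as e: print(e)
for n in ("side","top"):
    f=grab_frame(n)
    cv2.imwrite(f"pics/{n}0.png", f["image"][:,:,::-1])
    print(n,{k:v for k,v in f.items() if k!="image"})
    R=cv2.Rodrigues(np.array(f["rvec"]))[0]; print("cam pos",-R.T@np.array(f["tvec"]).ravel(), "fwd",R[2])
E
```

```text
pics
{'clock': 0.0, 'joints': array([ 7.12127549e+01,  5.03947342e+00,  7.86265187e+01,  1.26535041e-03,
        9.64618622e+01, -5.90840588e+00]), 'joint_vel': array([-0.03480096, -0.10103962,  0.12144697, -0.03529729,  0.0311635 ,
       -0.05592773]), 'tau': array([ 2.41755315e-04, -3.51863515e+01, -3.13275862e+01, -2.10449602e-04,
        1.07753425e-02,  3.00870965e-05]), 'position': array([0.12243603, 0.53568462, 0.23011993]), 'eef_rot': array([-89.98558791,   0.12704559,  77.12131774]), 'force': array([ 1.26381311, -0.2351781 ,  0.03919467]), 'moment': array([-0.01574075, -0.02820552, -0.02166334]), 'opening': 0.08546354687220079}
-0.0187
side {'fx': 498.62807680043016, 'fy': 498.62807680043016, 'cx': 319.2488367579719, 'cy': 190.45487438945722, 'k1': -0.011197568608329374, 'rvec': array([ 2.13325723, -0.05646851,  0.01329549]), 'tvec': array([-0.57320753,  0.05126026,  0.87476542])}
cam pos [ 0.54643946 -0.73810332  0.50300738] fwd [ 0.03192641  0.84495916 -0.53387706]
top {'fx': 365.872656448242, 'fy': 365.872656448242, 'cx': 326.4110827522803, 'cy': 204.52710107216222, 'k1': -0.07099219906536322, 'rvec': array([ 2.16084435, -2.04548001,  0.21173495]), 'tvec': array([-0.01976626,  0.56110653,  0.7724793 ])}
cam pos [ 0.38612976 -0.00370834  0.87341031] fwd [ 0.21051166  0.01769347 -0.97743122]
```

View pics/side0.png

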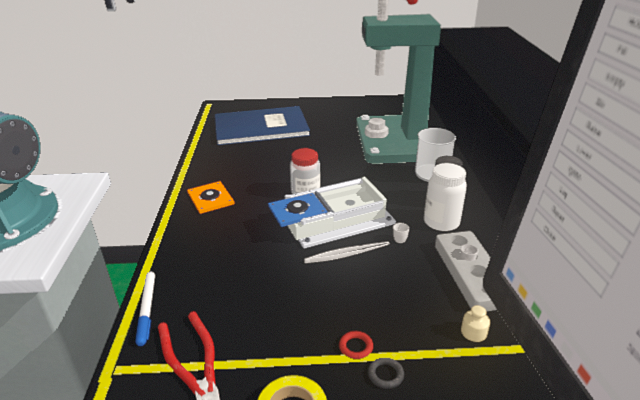

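View pics/top0.png

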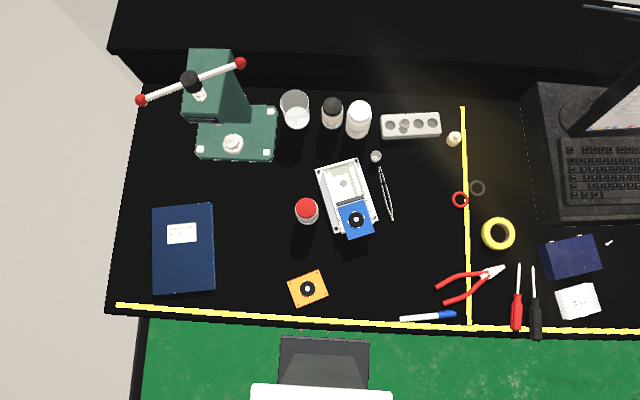

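```bash
cat > h.py <<'E'
from bench import *
import cv2, numpy as np
class Cam:
    def __init__(s,f):
        s.im=f["image"]; s.K=np.array([[f["fx"],0,f["cx"]],[0,f["fy"],f["cy"]],[0,0,1.]]); s.d=np.array([f["k1"],0,0,0,0.])
        s.rv=np.array(f["rvec"],float); s.tv=np.array(f["tvec"],float).ravel(); s.R=cv2.Rodrigues(s.rv)[0]; s.C=-s.R.T@s.tv
    def ray(s,uv):
        p=cv2.undistortPoints(np.array(uv,float).reshape(-1,1,2),s.K,s.d).reshape(-1,2)
        d=np.c_[p,np.ones(len(p))]@s.R
        return d/np.linalg.norm(d,axis=1)[:,None]
    def onz(s,uv,z):
        d=s.ray(uv); return s.C+d*((z-s.C[2])/d[:,2])[:,None]
    def onplane(s,uv,p0,n):
        d=s.ray(uv); return s.C+d*(((np.asarray(p0)-s.C)@n)/(d@n))[:,None]
    def proj(s,P):
        return cv2.projectPoints(np.array(P,float).reshape(-1,1,3),s.rv,s.tv,s.K,s.d)[0].reshape(-1,2)
def tri(c1,u1,c2,u2):
    d1=c1.ray(u1)[0]; d2=c2.ray(u2)[0]
    A=np.c_[d1,-d2]; x=np.linalg.lstsq(A,c2.C-c1.C,rcond=None)[0]
    a=c1.C+d1*x[0]; b=c2.C+d2*x[1]
    return (a+b)/2,np.linalg.norm(a-b)
def crop(im,x0,y0,w,h,k,name):
    c=cv2.resize(im[y0:y0+h,x0:x0+w],None,fx=k,fy=k,interpolation=cv2.INTER_CUBIC)
    cv2.imwrite(name,np.ascontiguousarray(c[:,:,::-1]))
E
python3 - <<'E'
from h import *
import pickle
fs={n:grab_frame(n) for n in("side","top")}
pickle.dump(fs,open("f0.pkl","wb"))
s=Cam(fs["side"]);t=Cam(fs["top"])
crop(s.im,255,160,160,110,5,"pics/sc0.png")
crop(t.im,300,145,110,105,5,"pics/tc0.png")
E
```

```text
(no output)
```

View pics/sc0.png

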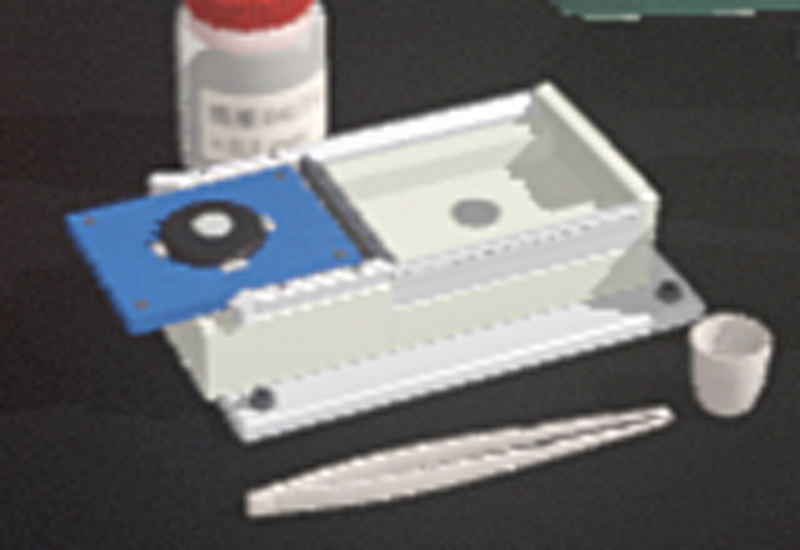

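View pics/tc0.png

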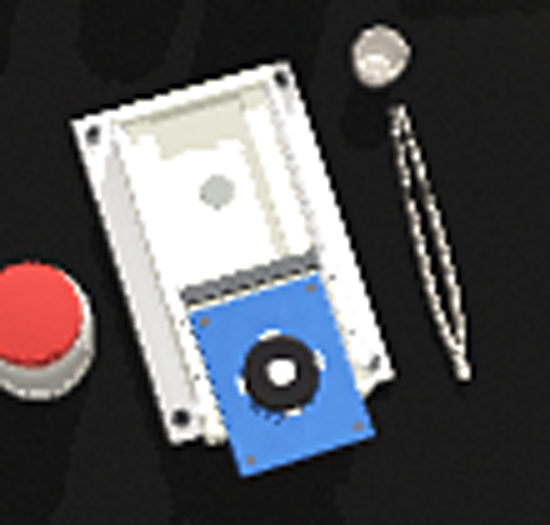

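```bash
python3 - <<'E'
from h import *
import pickle
fs=pickle.load(open("f0.pkl","rb"))
s=Cam(fs["side"]);t=Cam(fs["top"])
# foot plate corners (top view, z=8mm)
fp=np.array([[72,122],[288,62],[395,378],[170,443]])/5.+np.array([300,145])-0.4
P=t.onz(fp,0.008); print("foot",P.round(4)); 
print("sides",[np.linalg.norm(P[i]-P[(i+1)%4]).round(4) for i in range(4)])
e=(P[0]-P[3])+(P[1]-P[2]); yaw=np.degrees(np.arctan2(e[1],e[0])); c=P.mean(0); print("yaw",yaw,c)
ex=np.array([np.cos(np.radians(yaw)),np.sin(np.radians(yaw)),0]); print("origin",c-0.028*ex)
def blue(c,roi):
    hsv=cv2.cvtColor(c.im,cv2.COLOR_RGB2HSV); m=cv2.inRange(hsv,(100,110,70),(125,255,255)); z=np.zeros_like(m); x0,y0,x1,y1=roi; z[y0:y1,x0:x1]=m[y0:y1,x0:x1]; return z
for n,c,roi in(("top",t,(325,190,385,245)),("side",s,(260,180,340,235))):
    m=blue(c,roi); cs,_=cv2.findContours(m,0,cv2.CHAIN_APPROX_NONE); k=max(cs,key=cv2.contourArea); h=cv2.convexHull(k)
    ap=cv2.approxPolyDP(h,3,True).reshape(-1,2); r=cv2.minAreaRect(k); print(n,cv2.contourArea(k),ap.tolist(),cv2.boxPoints(r).round(1).tolist())
    if n=="top":
        b=cv2.boxPoints(r); Q=c.onz(b,0.042); print(Q.round(4),[np.linalg.norm(Q[i]-Q[(i+1)%4]).round(4) for i in range(4)], Q.mean(0))
        Q=c.onz(ap,0.042); print(Q.round(4))
E
```

```text
foot [[ 0.6606  0.0476  0.008 ]
 [ 0.6977 -0.058   0.008 ]
 [ 0.5409 -0.1152  0.008 ]
 [ 0.5037 -0.009   0.008 ]]
sides [np.float64(0.1119), np.float64(0.1669), np.float64(0.1125), np.float64(0.1668)]
yaw 19.947965358653736 [ 0.60073539 -0.0336431   0.008     ]
origin [ 0.57441531 -0.04319577  0.008     ]
top 890.0 [[363, 200], [374, 232], [348, 239], [338, 208]] [[337.29998779296875, 207.5], [364.20001220703125, 199.0], [374.6000061035156, 231.89999389648438], [347.70001220703125, 240.39999389648438]]
[[ 0.5596 -0.0143  0.042 ]
 [ 0.5832 -0.076   0.042 ]
 [ 0.5072 -0.1024  0.042 ]
 [ 0.4844 -0.0417  0.042 ]] [np.float64(0.066), np.float64(0.0804), np.float64(0.0648), np.float64(0.08)] [ 0.53359578 -0.05858342  0.042     ]
[[ 0.5806 -0.0732  0.042 ]
 [ 0.5068 -0.101   0.042 ]
 [ 0.4876 -0.0423  0.042 ]
 [ 0.5584 -0.016   0.042 ]]
side 1079.0 [[326, 212], [281, 226], [268, 203], [312, 193]] [[267.5, 202.5], [317.8999938964844, 185.6999969482422], [326.6000061035156, 211.8000030517578], [276.20001220703125, 228.60000610351562]]
```

```bash
cat >> h.py <<'E'
O=np.array([0.5744,-0.0432,0.0]); YAW=19.95
def Rb(): 
    a=np.radians(YAW); return np.array([[np.cos(a),-np.sin(a),0],[np.sin(a),np.cos(a),0],[0,0,1.]])
def w2b(P): return (np.asarray(P)-O)@Rb()
def b2w(P): return np.asarray(P)@Rb().T+O
def overlay(c,segs,x0,y0,w,h,k,name):
    im=cv2.resize(c.im[y0:y0+h,x0:x0+w],None,fx=k,fy=k,interpolation=cv2.INTER_CUBIC)
    im=np.ascontiguousarray(im[:,:,::-1])
    for pts,col in segs:
        u=c.proj(b2w(np.array(pts)/1000.)); u=((u-[x0,y0]+0.5)*k).round().astype(int)
        cv2.polylines(im,[u.reshape(-1,1,2)],False,col,1,cv2.LINE_AA)
    cv2.imwrite(name,im)
def blockseg():
    g=(0,255,0);r=(0,0,255);m=(255,0,255)
    return [([[-56,-56,8],[112,-56,8],[112,56,8],[-56,56,8],[-56,-56,8]],g),
     ([[0,-34,43],[0,34,43]],r),([[10,-34,36],[10,34,36]],r),
     ([[93,-34.5,43],[10,-34.5,43],],m),([[93,34.5,43],[10,34.5,43]],m),([[93,-34.5,45],[93,34.5,45]],m)]
E
python3 - <<'E'
from h import *
import pickle
fs=pickle.load(open("f0.pkl","rb"))
s=Cam(fs["side"]);t=Cam(fs["top"])
y=(0,255,255); x=-43.6; yy=-0.5
pl=[([[x-40,yy-32,42],[x+40,yy-32,42],[x+40,yy+32,42],[x-40,yy+32,42],[x-40,yy-32,42]],y)]
overlay(s,blockseg()+pl,255,160,160,110,5,"pics/so0.png")
overlay(t,blockseg()+pl,300,145,110,105,5,"pics/to0.png")
# objects
print("jar cap", w2b(t.onz([[307,208]],0.08)), "cruc", w2b(t.onz([[375.5,156]],0.026)),"tw",w2b(t.onz([[386,193]],0.004)))
E
```

```text
jar cap [[0.006953   0.09998344 0.08      ]] cruc [[ 0.09469193 -0.09631737  0.026     ]] tw [[ 0.00323553 -0.09580934  0.004     ]]
```

View pics/so0.png

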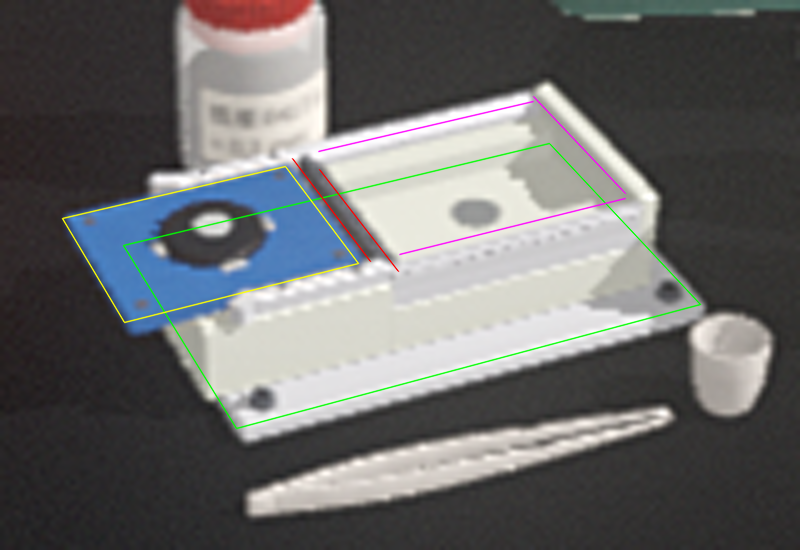

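View pics/to0.png

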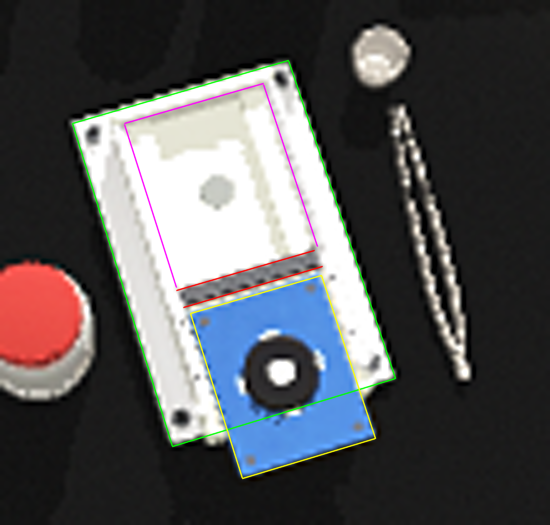

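>>> carry_out:
  plan:
    - [0, 0, 0, -6.6]
    - [0, 0, 0, -6.6]
    - [0, 0, 0, -6.6]
    - [0, 0, 0, -6.6]
    - [0, 0, 0, -6.4]
    - [-20, 0, 0, 0]
    - [-40, 0, -5, 0]
    - [-40, 0, -5, 0]
  claw: -0.3

```text
clock: 0.87
position: [0.1663, 0.4478, 0.2262]
eef_rot: [-89.6, 0.2, 112.2]
force: [1.0, 0.2, -0.2]
opening: 0.0299
```

>>> carry_out:
  plan:
    - [-40, 0, -5, 1.1]
    - [-40, 0, -5, 1.1]
    - [-41, 0, -5, 0]
    - [-41, 0, -5, 0]
    - [-41, 0, -5, 0]
    - [-41, 0, -5, 0]
    - [-41, 0, -5, 0]
    - [-41, 0, -5, 0]

```text
clock: 1.53
position: [0.3161, 0.15, 0.2257]
eef_rot: [-89.8, 0.3, 110.4]
force: [0.7, -0.4, 0.0]
opening: 0.0298
```

>>> carry_out:
  plan:
    - [-41, 10, -7, 0.4]
    - [-41, 10, -7, 0]
    - [-41, 10, -7, 0]
    - [-41, 10, -7, 0]
    - [-41, 10, -7, 0]
    - [-35, 10, -7, 0]
    - [-15, 10, -3, 0]
    - [0, 0, 0, 0]

```text
clock: 2.2
position: [0.4437, -0.0812, 0.1593]
eef_rot: [-90.3, 0.5, 109.3]
force: [-1.1, -0.0, -0.2]
opening: 0.0302
```

```bash
python3 - <<'E'
from h import *
import pickle
fs={n:grab_frame(n) for n in("side","top")}
pickle.dump(fs,open("f1.pkl","wb"))
s=Cam(fs["side"]);t=Cam(fs["top"])
o=get_obs(); p=o["position"]; print(p,o["eef_rot"],w2b(p),o["joints"].round(1),o["force"].round(2))
crop(s.im,200,90,200,150,4,"pics/s1.png"); crop(t.im,290,145,130,150,4,"pics/t1.png")
print((s.proj([p])-[200,90])*4,(t.proj([p])-[290,145])*4)
E
```

```text
[ 0.44345619 -0.07889046  0.16111346] [-90.41107456   0.51374587 109.42353886] [-0.13526355  0.01112932  0.16111346] [ -17.2   -6.9   98.2   -0.2   88.  -126.6] [ 0.16 -0.21  0.11]
[[128.4806767  243.20548054]] [[316.25541025 441.41191064]]
```

View pics/s1.png

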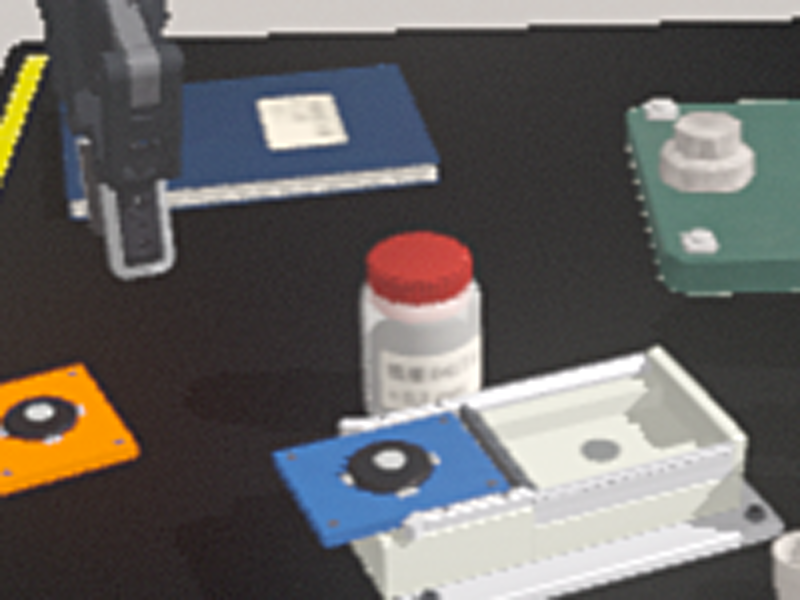

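View pics/t1.png

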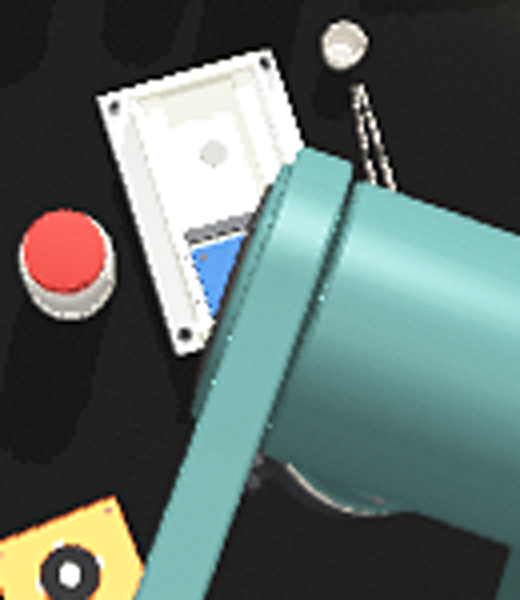

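>>> carry_out:
  plan:
    - [-5, 20, -5, -0.5]
    - [-5, 25, -5, 0]
    - [-1, 25, -3, 0]
    - [0, 25, 0, 0]
    - [0, 20, 0, 0]
    - [0, 12, 0, 0]
    - [0, 4, 0, 0]
    - [0, 0, 0, 0]

```text
clock: 2.97
position: [0.4646, -0.0754, 0.0359]
eef_rot: [-91.3, 0.9, 110.8]
force: [-0.3, -0.7, 0.2]
opening: 0.0299
```

```bash
python3 - <<'E'
from h import *
o=get_obs(); p=o["position"]; print(p,o["eef_rot"],(w2b(p)*1000).round(1),o["force"].round(2))
E
```

```text
[ 0.46463056 -0.07536033  0.03588316] [-91.31634382   0.86307669 110.77044321] [-114.2    7.2   35.9] [-0.3  -0.69  0.22]
```

>>> carry_out:
  plan:
    - [-3, 6, 0, -0.8]
    - [-3, 6, 0, 0]
    - [-1, 5, -3, 0]
    - [0, 0, -4, 0]
    - [0, 0, -4, 0]
    - [0, 0, -2, 0]
    - [0, 0, 0, 0]

```text
clock: 3.55
position: [0.4852, -0.0764, 0.024]
eef_rot: [-91.8, 1.2, 111.8]
force: [0.0, -0.3, 0.2]
opening: 0.0296
```

```bash
python3 - <<'E'
from h import *
fs={n:grab_frame(n) for n in("side","top")}
s=Cam(fs["side"]);t=Cam(fs["top"])
o=get_obs(); p=o["position"]; print(p,o["eef_rot"],(w2b(p)*1000).round(1),o["force"].round(2))
crop(s.im,220,130,160,120,5,"pics/s2.png"); crop(t.im,290,145,130,120,4,"pics/t2.png")
E
```

```text
[ 0.48473521 -0.07649946  0.02386255] [-91.8073319    1.23921832 111.80847396] [-95.6  -0.7  23.9] [ 0.71 -0.24 -0.47]
```

View pics/s2.png

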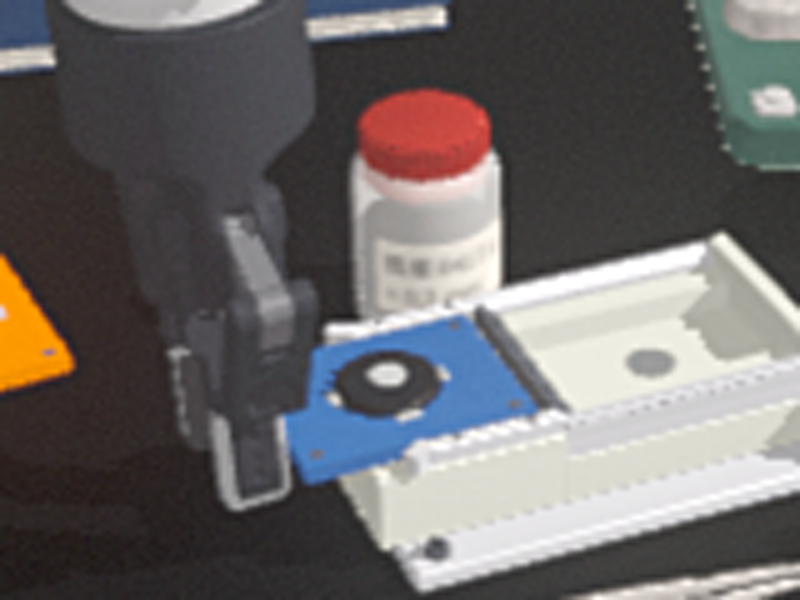

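View pics/t2.png

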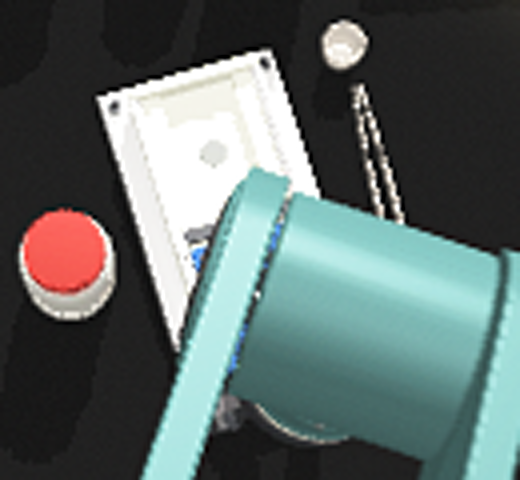

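>>> carry_out:
  plan:
    - [0, 0, 0, 1.9]
    - [0, 0, -1, 0]
    - [0, 0, -2, 0]
    - [0, 0, -2, 0]
    - [0, 0, -2, 0]

```text
clock: 4.07
position: [0.4907, -0.0742, 0.0241]
eef_rot: [-91.7, 1.2, 109.9]
force: [-1.9, 0.1, 0.6]
opening: 0.03
```

```bash
cat > st.py <<'E'
from h import *
o=get_obs(); p=o["position"]; print("clk",o["clock"],"rpy",o["eef_rot"].round(2),"blk",(w2b(p)*1000).round(1),"Fb",(o["force"]@Rb()).round(2),"open",round(o["opening"],4))
E
python3 st.py
```

```text
clk 4.0667 rpy [-91.73   1.16 109.92] blk [-89.3  -0.6  24.1] Fb [-1.71  0.7   0.56] open 0.03
```

>>> carry_out:
  plan:
    - [0, 0, -2, 0]
    - [0, 0, -2, 0]
    - [0, 0, -2, 0]

```text
clock: 4.32
position: [0.4907, -0.0742, 0.0241]
eef_rot: [-90.8, 1.1, 110.0]
force: [-7.9, -2.0, 5.3]
opening: 0.0297
```

```bash
python3 st.py
```

```text
clk 4.3167 rpy [-90.79   1.11 110.01] blk [-89.2  -0.6  24.1] Fb [-8.07  0.77  5.27] open 0.0297
```

>>> carry_out:
  plan:
    - [0, -2, -1.5, 0]
    - [0, -3, -1.5, 0]
    - [0, -3, -1.5, 0]
    - [0, -3, -1.5, 0]

```text
clock: 4.65
position: [0.4905, -0.0739, 0.0326]
eef_rot: [-89.9, 1.0, 110.0]
force: [-4.1, -3.3, -0.8]
opening: 0.0302
```

```bash
python3 st.py; python3 - <<'E'
from h import *
s=Cam(grab_frame("side"))
crop(s.im,220,130,160,120,5,"pics/s3.png")
E
```

```text
clk 4.65 rpy [-89.86   1.01 110.03] blk [-89.4  -0.2  32.6] Fb [-4.99 -1.69 -0.79] open 0.0302
```

View pics/s3.png

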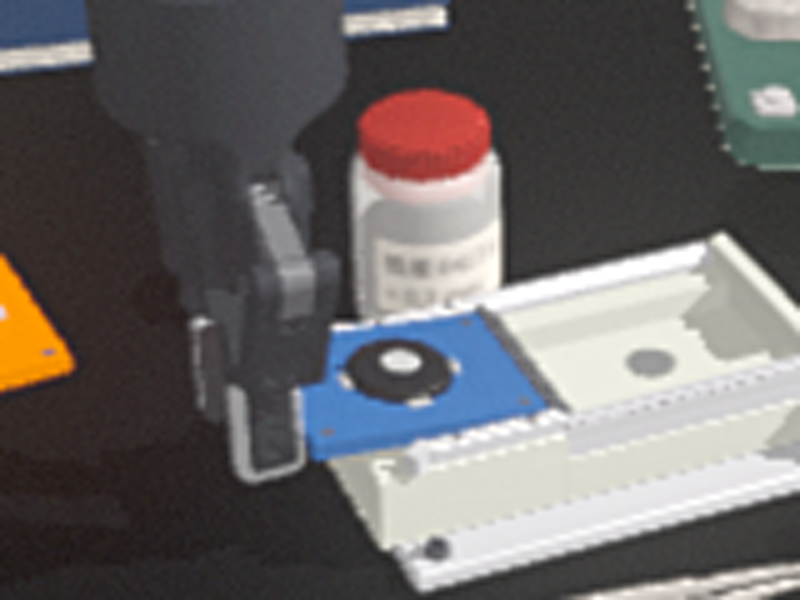

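>>> carry_out:
  plan:
    - [0, -4, -1.5, 0]
    - [0, -4, -1.5, 0]
    - [0, -4, -1.7, 0]
    - [0, -4, -1.9, 0]
    - [0, -4, -2.1, 0]
    - [0, -4, -2.3, 0]

```text
clock: 5.2
position: [0.4943, -0.0724, 0.0557]
eef_rot: [-88.7, 0.9, 110.0]
force: [-4.9, -2.1, 1.8]
opening: 0.0298
```

```bash
python3 st.py; python3 - <<'E'
from h import *
s=Cam(grab_frame("side"))
crop(s.im,220,130,160,120,5,"pics/s4.png")
E
```

```text
clk 5.2 rpy [-88.7    0.94 110.02] blk [-85.3  -0.1  55.7] Fb [-5.33 -0.3   1.82] open 0.0298
```

View pics/s4.png

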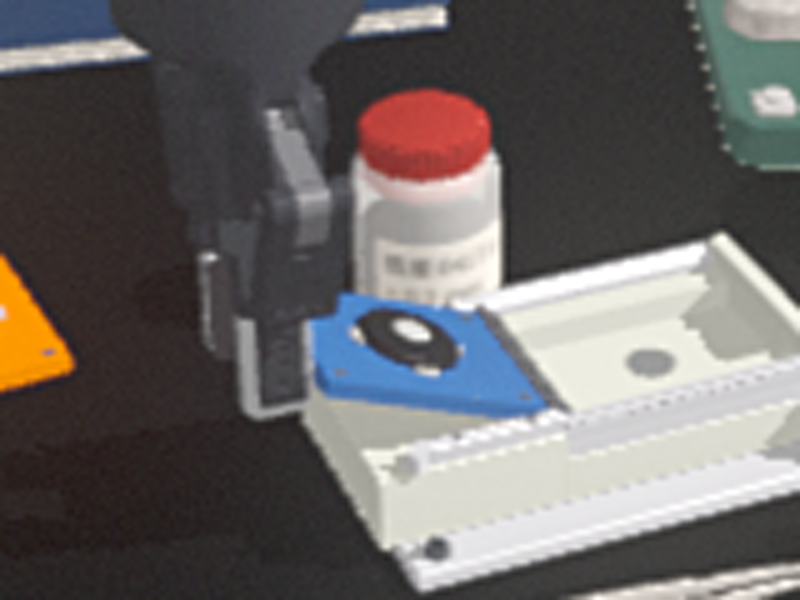

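>>> carry_out:
  plan:
    - [0, -4.2, -3, 0]
    - [0, -4.2, -3.2, 0]
    - [0, -4, -3.5, 0]
    - [0, -4, -3.8, 0]
    - [0, -3.8, -4, 0]
    - [0, -3.5, -4.2, 0]

```text
clock: 5.75
position: [0.5111, -0.0667, 0.0835]
eef_rot: [-87.9, 1.0, 110.0]
force: [-4.0, -1.6, 3.4]
opening: 0.03
```

```bash
python3 st.py; python3 - <<'E'
from h import *
s=Cam(grab_frame("side"))
crop(s.im,220,110,160,120,5,"pics/s5.png")
E
```

```text
clk 5.75 rpy [-87.87   1.   110.01] blk [-67.5  -0.4  83.5] Fb [-4.32 -0.19  3.43] open 0.03
```

View pics/s5.png

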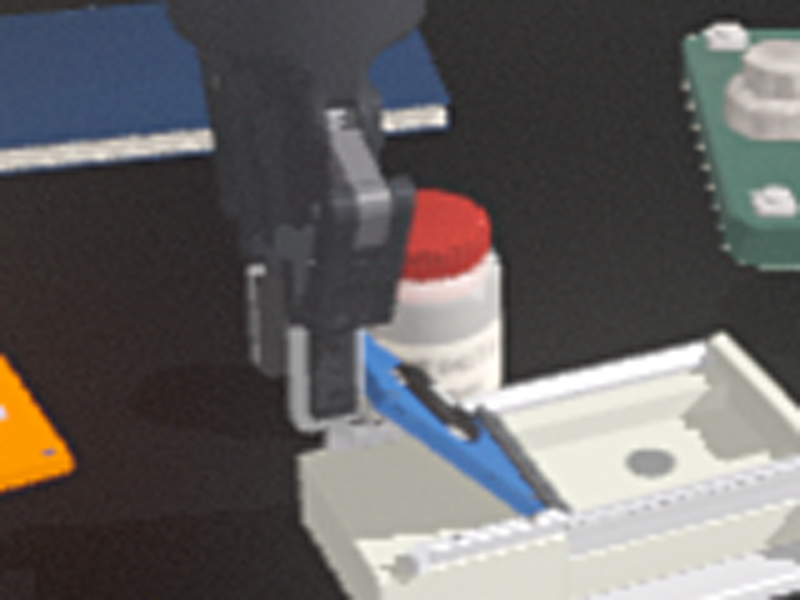

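>>> carry_out:
  plan:
    - [0, -3.2, -4.8, 0]
    - [0, -3, -5, 0]
    - [0, -2.8, -5.2, 0]
    - [0, -2.5, -5.2, 0]
    - [0, -2.2, -5.2, 0]
    - [0, -1.9, -5, 0]

```text
clock: 6.3
position: [0.5477, -0.0531, 0.1022]
eef_rot: [-88.6, 1.1, 110.1]
force: [0.2, 0.4, 0.3]
opening: 0.03
```

```bash
python3 st.py; python3 - <<'E'
from h import *
s=Cam(grab_frame("side"))
crop(s.im,220,100,160,120,5,"pics/s6.png")
E
```

```text
clk 6.3 rpy [-88.64   1.11 110.07] blk [-28.5  -0.2 102.2] Fb [0.3  0.3  0.35] open 0.03
```

View pics/s6.png

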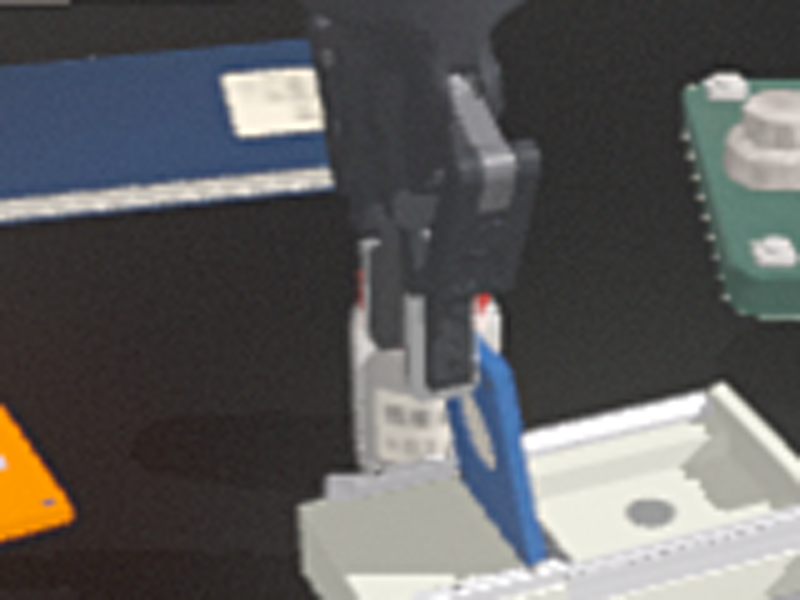

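>>> carry_out:
  plan:
    - [0, 0, -3, 0]
    - [0, 0, -3, 0]
    - [0, 0, -3, 0]
    - [0, 0, -3, 0]

```text
clock: 6.68
position: [0.5612, -0.0479, 0.1016]
eef_rot: [-88.7, 1.1, 110.1]
force: [-0.4, 0.4, 0.5]
opening: 0.0299
```

```bash
python3 st.py; python3 - <<'E'
from h import *
s=Cam(grab_frame("side"))
crop(s.im,240,100,160,120,5,"pics/s7.png")
E
```

```text
clk 6.6833 rpy [-88.71   1.08 110.12] blk [-1.400e+01  1.000e-01  1.016e+02] Fb [-0.26  0.47  0.48] open 0.0299
```

View pics/s7.png

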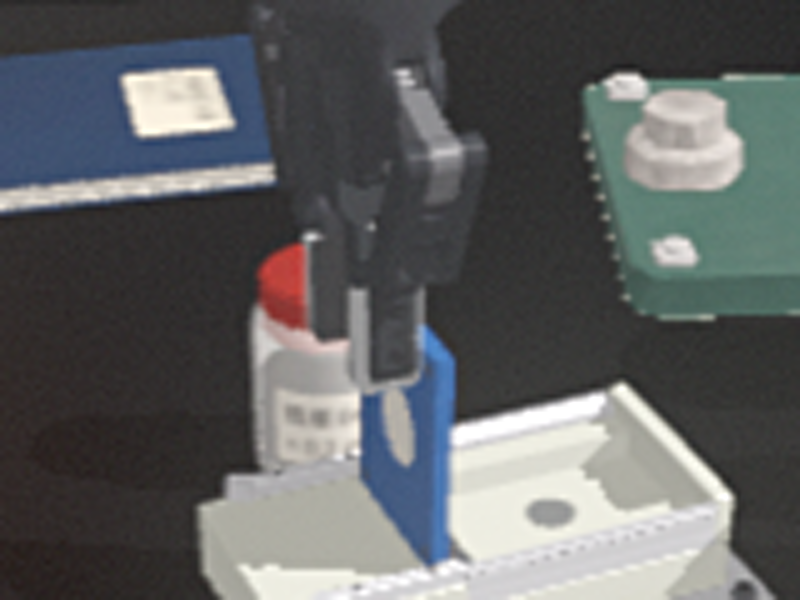

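>>> carry_out:
  plan:
    - [0, -1.5, -2.5, 0]
    - [0, -1.5, -2.5, 0]
    - [0, -1, -2, 0]
    - [0, 0, -2, 0]

```text
clock: 7.07
position: [0.5704, -0.0443, 0.1052]
eef_rot: [-88.7, 1.0, 110.1]
force: [0.7, -0.8, 0.0]
opening: 0.0305
```

```bash
python3 st.py; python3 - <<'E'
from h import *
s=Cam(grab_frame("side"))
crop(s.im,240,100,160,120,5,"pics/s8.png")
E
```

```text
clk 7.0667 rpy [-88.67   1.05 110.11] blk [ -4.1   0.3 105.2] Fb [ 0.42 -0.96  0.03] open 0.0305
```

View pics/s8.png

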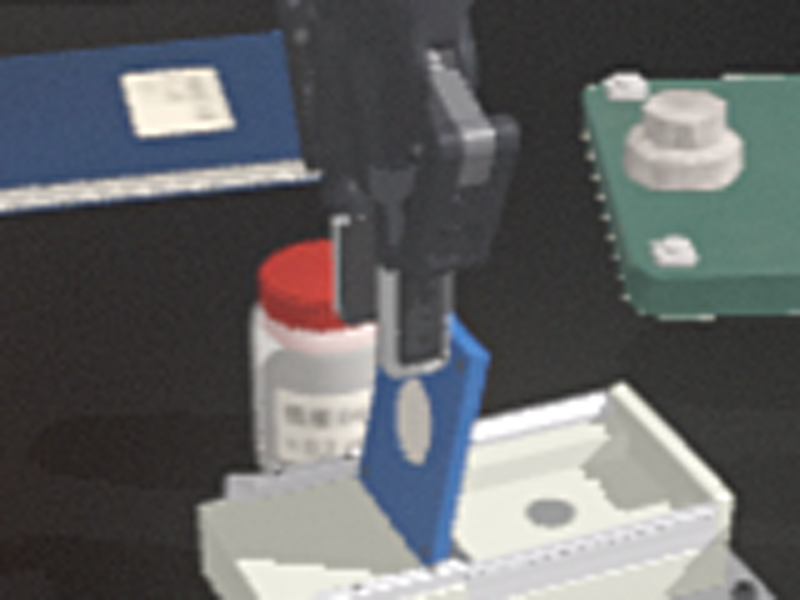

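>>> carry_out:
  plan:
    - [0, 0, -2.5, 0]
    - [0, 0, -2.5, 0]
    - [0, 0, -2.5, 0]
    - [0, 0, -2, 0]

```text
clock: 7.45
position: [0.5803, -0.0407, 0.105]
eef_rot: [-88.7, 1.1, 110.1]
force: [0.2, 0.5, -0.3]
opening: 0.0299
```

```bash
python3 st.py; python3 - <<'E'
from h import *
s=Cam(grab_frame("side"))
crop(s.im,240,100,160,120,5,"pics/s9.png")
E
```

```text
clk 7.45 rpy [-88.7    1.06 110.1 ] blk [  6.4   0.3 105. ] Fb [ 0.4   0.4  -0.27] open 0.0299
```

View pics/s9.png

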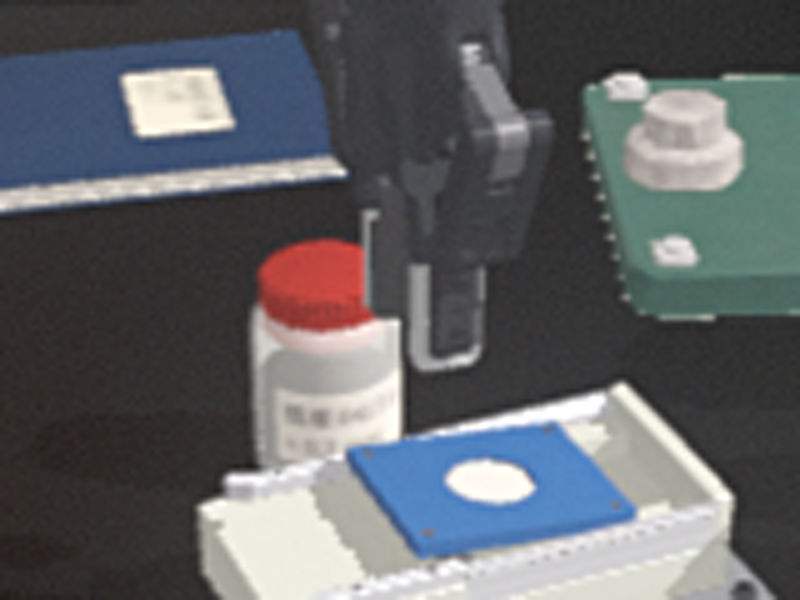

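>>> carry_out:
  plan:
    - [0, 0, 15, 0]
    - [0, 0, 20, 0]
    - [0, 0, 20, 0]
    - [0, 8, 8, 0]
    - [0, 14, 0, 0]
    - [0, 14, 0, 0]
    - [0, 6, 0, 0]
    - [0, 0, 0, 0]

```text
clock: 8.17
position: [0.5199, -0.0642, 0.0642]
eef_rot: [-88.9, 1.2, 110.2]
force: [-0.4, -0.2, -0.1]
opening: 0.0299
```

```bash
python3 st.py; python3 - <<'E'
from h import *
s=Cam(grab_frame("side"));t=Cam(grab_frame("top"))
crop(s.im,240,130,160,120,5,"pics/s10.png")
crop(t.im,300,145,110,105,5,"pics/t10.png")
o=get_obs();p=o["position"]
from scipy.spatial.transform import Rotation as R
M=R.from_euler("xyz",o["eef_rot"],degrees=True).as_matrix()
for dy in (0,-4): 
    print("tip proj",(s.proj([p+M@np.array([-0.022,dy/1000,0])])-[240,130])*5)
def blue(c,roi):
    hsv=cv2.cvtColor(c.im,cv2.COLOR_RGB2HSV); m=cv2.inRange(hsv,(100,110,70),(125,255,255)); z=np.zeros_like(m); x0,y0,x1,y1=roi; z[y0:y1,x0:x1]=m[y0:y1,x0:x1]; return z
m=blue(s,(300,180,380,260)); cs,_=cv2.findContours(m,0,cv2.CHAIN_APPROX_NONE); k=max(cs,key=cv2.contourArea)
ap=cv2.approxPolyDP(cv2.convexHull(k),3,True).reshape(-1,2); print(ap.tolist())
d=np.array([1.6,1.6])
for z in (0.042,0.046,0.05): print(z,(w2b(s.onz(ap-d,z))*1000).round(1)[:,:2].tolist())
E
```

```text
clk 8.1667 rpy [-88.88   1.17 110.16] blk [-58.4  -1.1  64.2] Fb [-0.48 -0.01 -0.11] open 0.0299
tip proj [[261.58158402 372.33114272]]
tip proj [[261.16712387 361.56291181]]
[[366, 202], [323, 210], [310, 190], [351, 185]]
0.042 [[68.8, -26.5], [-6.4, -19.5], [-3.3, 46.6], [69.3, 32.9]]
0.046 [[65.9, -31.9], [-8.7, -24.9], [-5.5, 40.6], [66.4, 27.0]]
0.05 [[63.0, -37.2], [-10.9, -30.3], [-7.8, 34.6], [63.5, 21.1]]
```

View pics/s10.png

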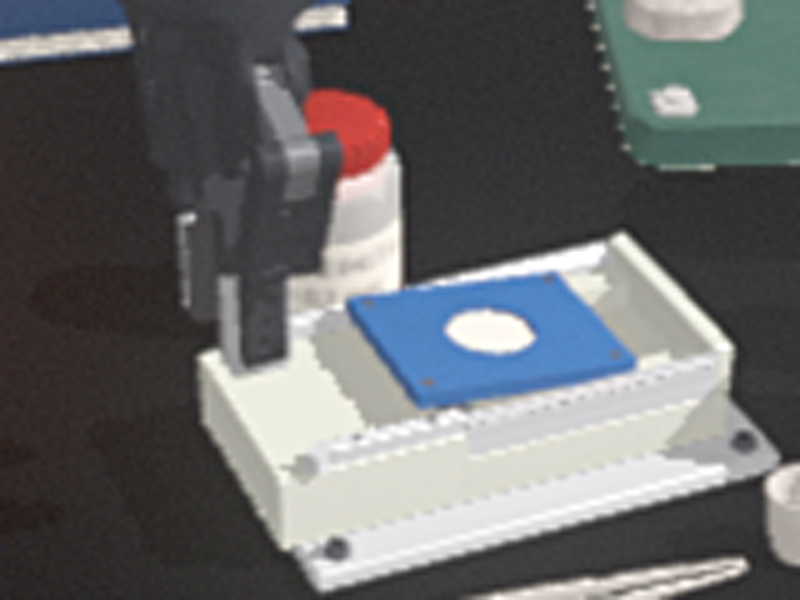

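View pics/t10.png

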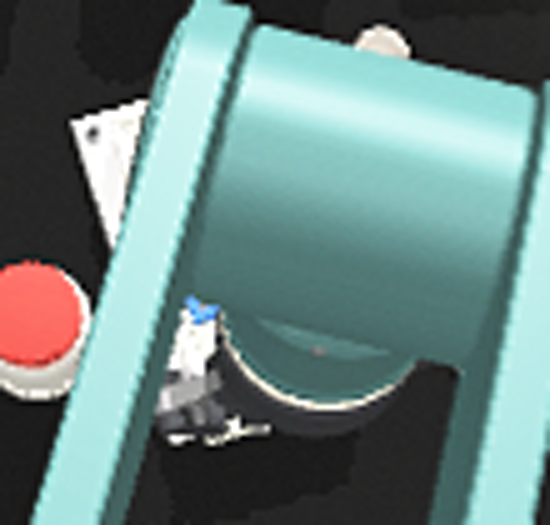

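>>> carry_out:
  plan:
    - [1, 6, -4, 0]
    - [1, 6, -8, 0]
    - [0, 5, -8, 0]
    - [0, 2, -3, 0]
    - [0, 0, 0, 0]

```text
clock: 8.68
position: [0.5467, -0.0539, 0.0472]
eef_rot: [-89.3, 1.4, 110.2]
force: [-0.6, -0.6, 0.3]
opening: 0.0296
```

```bash
python3 st.py; python3 - <<'E'
from h import *
s=Cam(grab_frame("side"))
crop(s.im,240,130,160,120,5,"pics/s11.png")
E
```

```text
clk 8.6833 rpy [-89.31   1.41 110.2 ] blk [-29.7  -0.6  47.2] Fb [-0.74 -0.41  0.26] open 0.0296
```

View pics/s11.png

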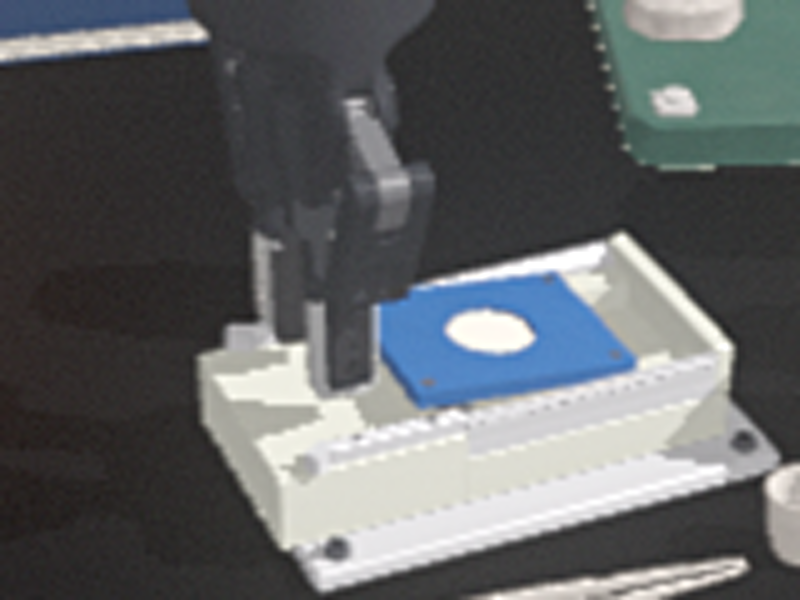

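>>> carry_out:
  plan:
    - [0, 1.5, -2, 0]
    - [0, 1, -3, 0]
    - [0, 0, -3, 0]
    - [0, 0, -3, 0]
    - [0, 0, -3, 0]

```text
clock: 9.15
position: [0.5601, -0.049, 0.0442]
eef_rot: [-89.2, 1.4, 110.2]
force: [-0.4, -1.0, -0.5]
opening: 0.0299
```

```bash
python3 st.py; python3 - <<'E'
from h import *
s=Cam(grab_frame("side"))
crop(s.im,240,130,160,120,5,"pics/s12.png")
E
```

```text
clk 9.15 rpy [-89.21   1.4  110.19] blk [-15.4  -0.6  44.2] Fb [-0.69 -0.85 -0.48] open 0.0299
```

View pics/s12.png

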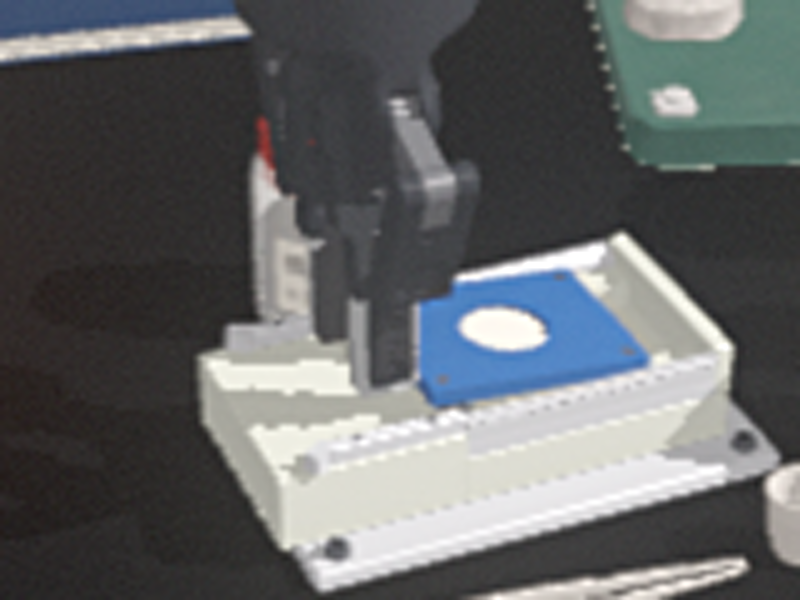

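>>> carry_out:
  plan:
    - [0, -0.5, -3, 0]
    - [0, -0.5, -3, 0]
    - [0, 0, -3, 0]

```text
clock: 9.45
position: [0.5691, -0.0456, 0.0451]
eef_rot: [-89.2, 1.4, 110.2]
force: [0.3, -1.1, 0.1]
opening: 0.03
```

```bash
python3 st.py; python3 - <<'E'
from h import *
s=Cam(grab_frame("side"))
crop(s.im,240,130,160,120,5,"pics/s13.png")
E
```

```text
clk 9.45 rpy [-89.18   1.38 110.18] blk [-5.8 -0.5 45.1] Fb [-0.13 -1.16  0.08] open 0.03
```

View pics/s13.png

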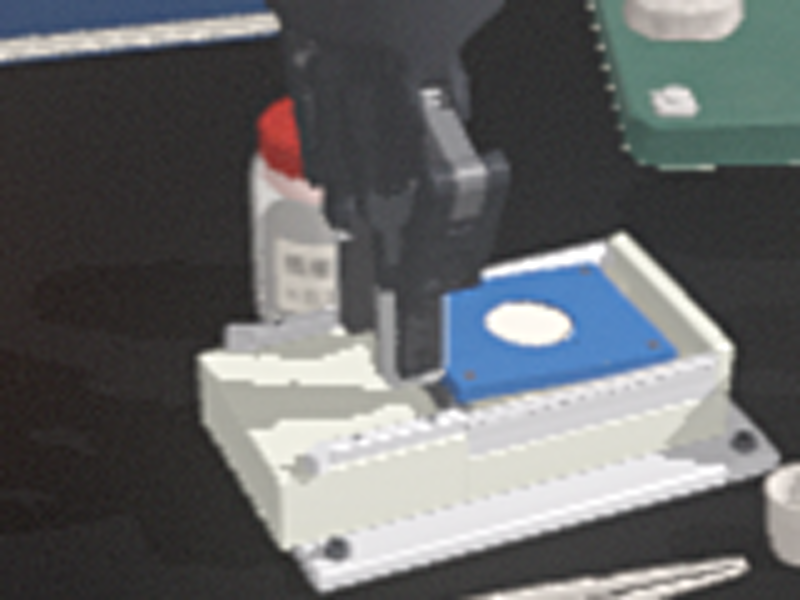

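>>> carry_out:
  plan:
    - [0, 0, -2.5, 0]
    - [0, 0, -2.5, 0]
    - [0, 0, -2, 0]
    - [0, 0, 0, 0]

```text
clock: 9.83
position: [0.5782, -0.0426, 0.0457]
eef_rot: [-89.4, 1.4, 110.2]
force: [-0.4, 0.3, -1.2]
opening: 0.0299
```

```bash
python3 st.py; python3 - <<'E'
from h import *
s=Cam(grab_frame("side"))
crop(s.im,240,130,160,120,5,"pics/s14.png")
E
```

```text
clk 9.8333 rpy [-89.37   1.44 110.2 ] blk [ 3.8 -0.7 45.7] Fb [-0.26  0.4  -1.23] open 0.0299
```

View pics/s14.png

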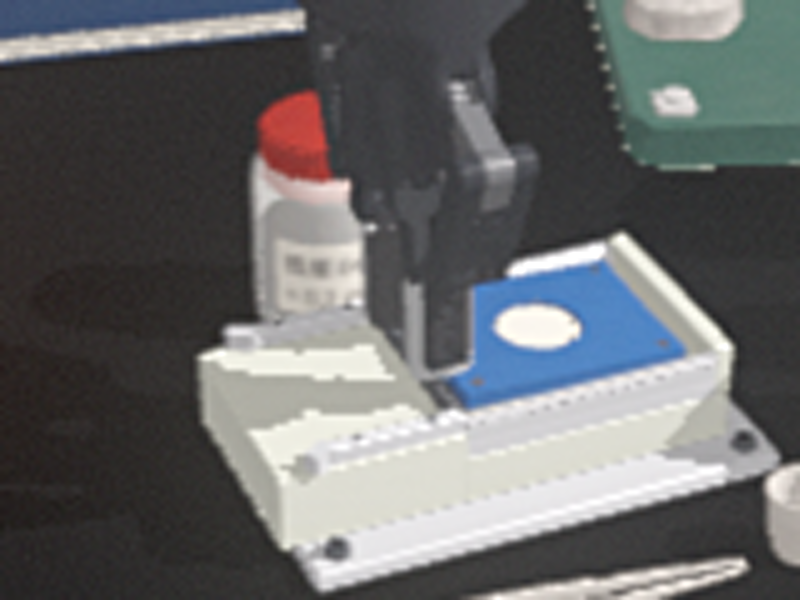

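>>> carry_out:
  plan:
    - [0, -12, 2, 0]
    - [0, -25, 5, 0]
    - [0, -30, 20, 0]
    - [10, -30, 40, 0]
    - [30, -10, 30, 0]
    - [41, 0, 10, 0]
    - [41, 0, 0, 0]
    - [41, 0, 0, 0]

```text
clock: 10.55
position: [0.4277, 0.0723, 0.1555]
eef_rot: [-89.8, 1.8, 109.4]
force: [1.3, 0.0, -0.4]
opening: 0.0297
```

```bash
python3 st.py; python3 - <<'E'
from h import *
s=Cam(grab_frame("side"));t=Cam(grab_frame("top"))
crop(s.im,255,160,160,110,5,"pics/s15.png")
crop(t.im,280,145,130,105,5,"pics/t15.png")
E
```

```text
clk 10.55 rpy [-89.76   1.77 109.39] blk [-98.5 158.6 155.5] Fb [ 1.2  -0.4  -0.44] open 0.0297
```

View pics/s15.png

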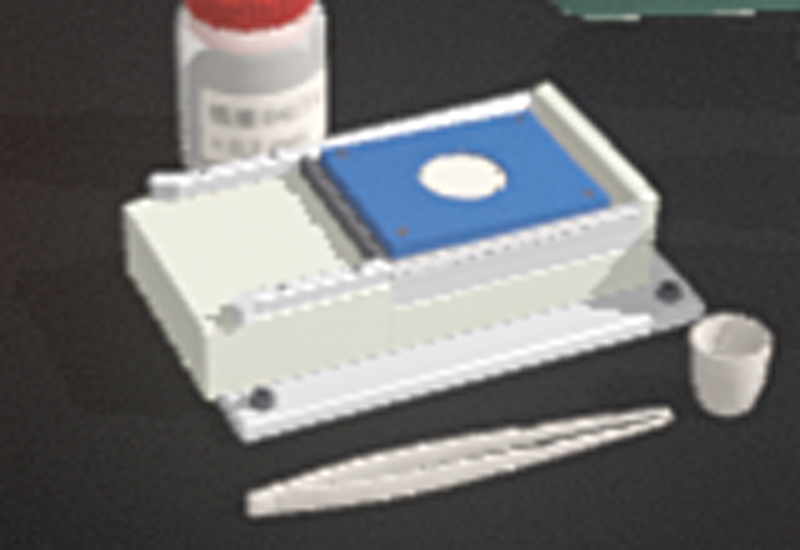

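View pics/t15.png

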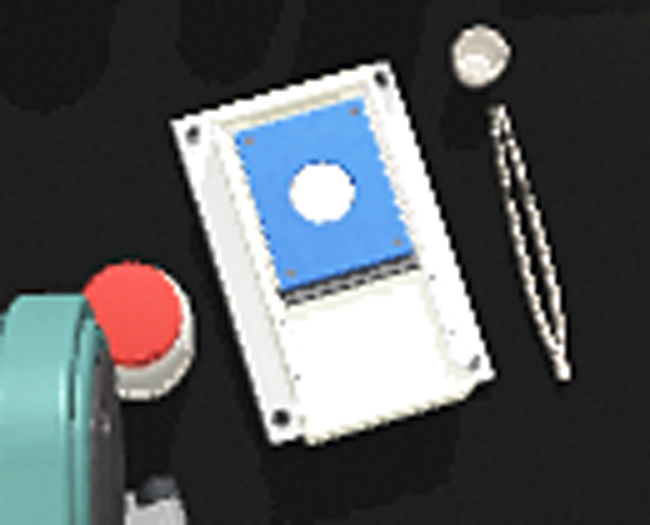

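```bash
python3 - <<'E'
from h import *
import pickle
fs={n:grab_frame(n) for n in("side","top")}; pickle.dump(fs,open("f2.pkl","wb"))
s=Cam(fs["side"]);t=Cam(fs["top"])
def blue(c,roi):
    hsv=cv2.cvtColor(c.im,cv2.COLOR_RGB2HSV); m=cv2.inRange(hsv,(100,110,70),(125,255,255)); z=np.zeros_like(m); x0,y0,x1,y1=roi; z[y0:y1,x0:x1]=m[y0:y1,x0:x1]; return z
def white(c,x0,y0,x1,y1):
    g=cv2.cvtColor(c.im,cv2.COLOR_RGB2GRAY); return g
for n,c,roi in(("top",t,(320,155,370,210)),("side",s,(315,175,385,215))):
    m=blue(c,roi); cs,_=cv2.findContours(m,0,cv2.CHAIN_APPROX_NONE); k=max(cs,key=cv2.contourArea); h=cv2.convexHull(k)
    ap=cv2.approxPolyDP(h,2.5,True).reshape(-1,2); print(n,cv2.contourArea(k),ap.tolist())
    hull=np.zeros_like(m); cv2.fillConvexPoly(hull,h,255); mm=cv2.moments(hull,True); ce=np.array([[mm["m10"]/mm["m00"],mm["m01"]/mm["m00"]]])
    d=np.array([1.6,1.6]) if n=="side" else np.zeros(2)
    for z in(0.036,0.042): print(z,"centre",(w2b(c.onz(ce-d,z))*1000).round(1)[0,:2],"corners",(w2b(c.onz(ap-d,z))*1000).round(1)[:,:2].tolist())
    if n=="top": b=cv2.boxPoints(cv2.minAreaRect(k)); print("box",(w2b(c.onz(b,0.042))*1000).round(1)[:,:2].tolist())
y=(0,255,255)
def pl(x,z): return [([[x-40,-32,z],[x+40,-32,z],[x+40,32,z],[x-40,32,z],[x-40,-32,z]],y)]
overlay(t,blockseg()+pl(51.5,42),300,145,110,105,5,"pics/to15.png")
# side overlay with offset corrected
s.K[0,2]+=1.6; s.K[1,2]+=1.6
overlay(s,blockseg()+pl(51.5,42),255,160,160,110,5,"pics/so15.png")
E
```

```text
top 825.5 [[352, 165], [362, 195], [336, 202], [327, 172]]
0.036 centre [47.7 -0.9] corners [[86.3, -32.7], [8.9, -32.8], [10.5, 30.8], [86.9, 29.8]]
0.042 centre [46.2 -0.1] corners [[84.5, -31.7], [7.7, -31.8], [9.2, 31.3], [85.1, 30.3]]
box [[86.7, 31.3], [88.1, -33.2], [6.8, -31.8], [5.8, 31.5]]
side 942.5 [[376, 200], [333, 210], [319, 192], [360, 182]]
0.036 centre [51.3 11.5] corners [[91.5, -19.8], [12.1, -18.0], [12.2, 43.1], [93.0, 44.5]]
0.042 centre [47.3  3. ] corners [[86.9, -27.8], [8.6, -26.1], [8.6, 34.2], [88.4, 35.7]]
```

View pics/to15.png

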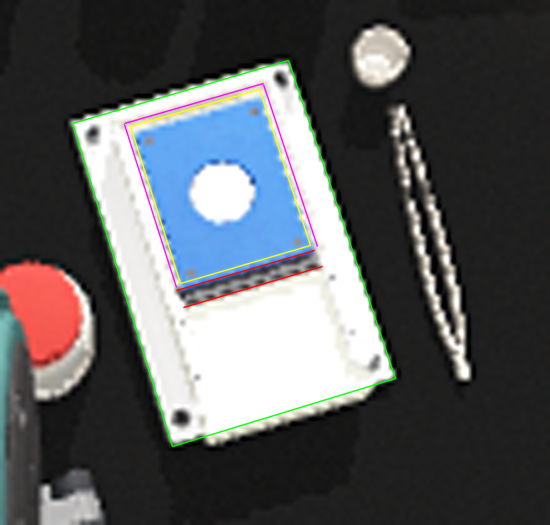

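View pics/so15.png

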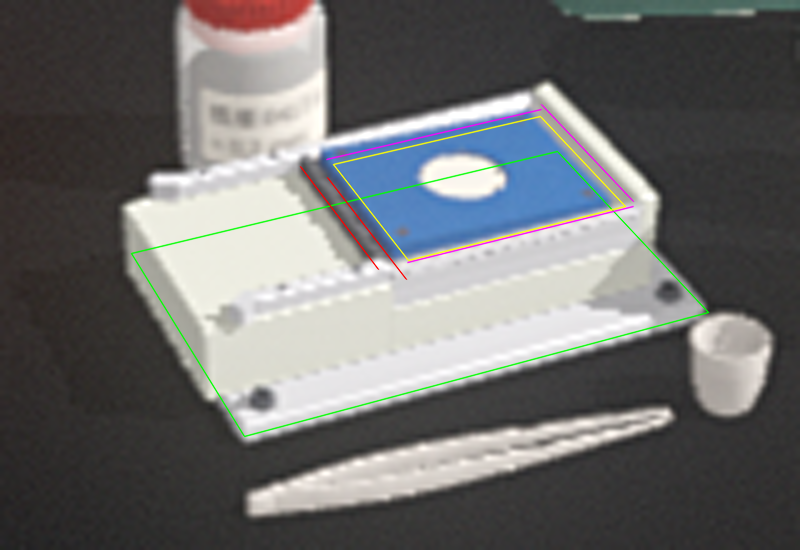

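```bash
python3 - <<'E'
from h import *
import pickle
fs=pickle.load(open("f2.pkl","rb"))
s=Cam(fs["side"]);t=Cam(fs["top"])
crop(s.im,312,172,78,44,10,"pics/sz.png")
crop(t.im,320,155,50,57,10,"pics/tz.png")
E
```

```text
(no output)
```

View pics/sz.png

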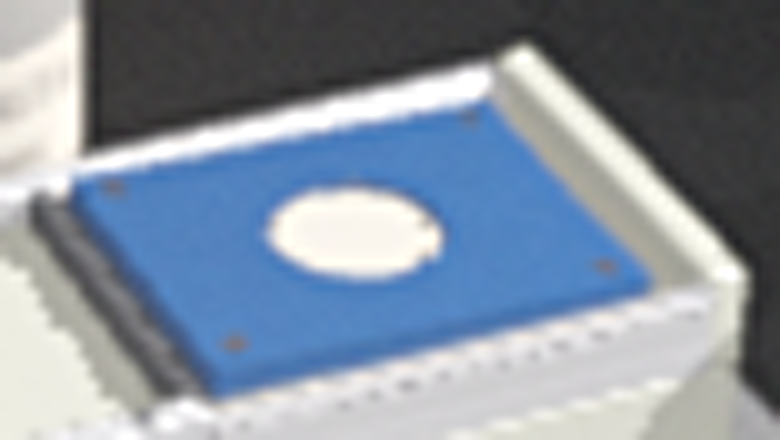

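View pics/tz.png

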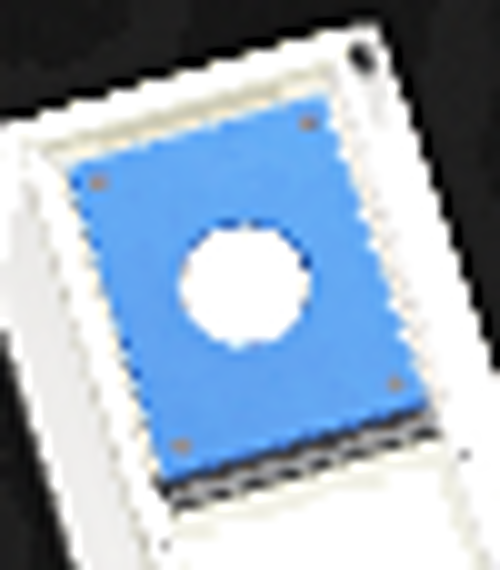

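>>> carry_out:
  plan:
    - [-38, 0, -25, -0.5]
    - [-40, 0, -27, 0]
    - [-40, 0, -27, 0]
    - [-33, 10, -23, 0]
    - [-10, 22, -8, 0]
    - [0, 22, 0, 0]
    - [0, 15, 0, 0]
    - [0, 0, 0, 0]

```text
clock: 11.42
position: [0.5855, -0.0547, 0.0886]
eef_rot: [-89.8, 2.2, 109.5]
force: [-1.3, 0.4, -0.5]
opening: 0.0296
```

```bash
python3 st.py; python3 - <<'E'
from h import *
s=Cam(grab_frame("side"))
crop(s.im,255,120,160,120,5,"pics/s16.png")
E
```

```text
clk 11.4167 rpy [-89.81   2.17 109.49] blk [  6.5 -14.6  88.6] Fb [-1.08  0.8  -0.54] open 0.0296
```

View pics/s16.png

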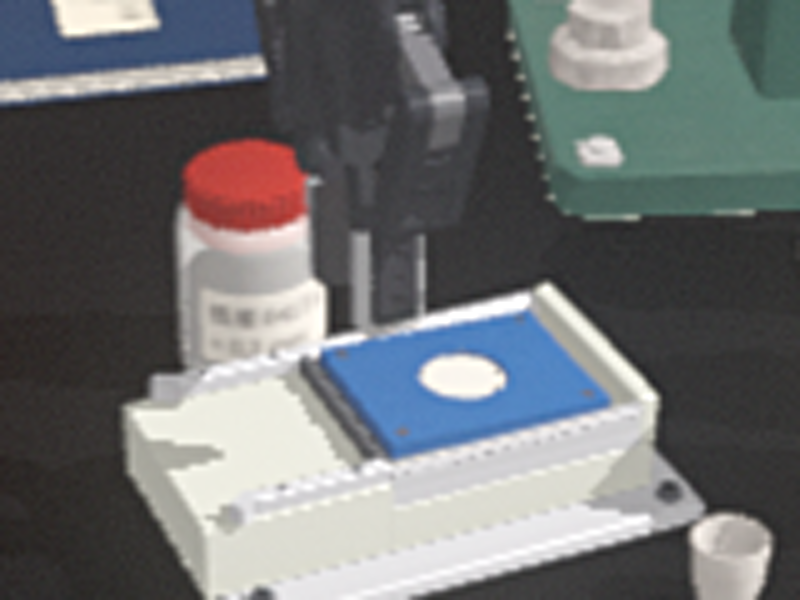

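>>> carry_out:
  plan:
    - [7, 8, -3, -0.4]
    - [7, 10, -4, 0]
    - [0, 10, -3, 0]
    - [0, 4, 0, 0]
    - [0, 0, 0, 0]

```text
clock: 11.88
position: [0.5937, -0.0398, 0.059]
eef_rot: [-90.2, 2.4, 109.8]
force: [-0.7, -0.3, 1.4]
opening: 0.03
```

```bash
python3 st.py; python3 - <<'E'
from h import *
s=Cam(grab_frame("side"))
crop(s.im,255,120,160,120,5,"pics/s17.png")
E
```

```text
clk 11.8833 rpy [-90.21   2.42 109.79] blk [19.3 -3.4 59. ] Fb [-0.71 -0.02  1.4 ] open 0.03
```

View pics/s17.png

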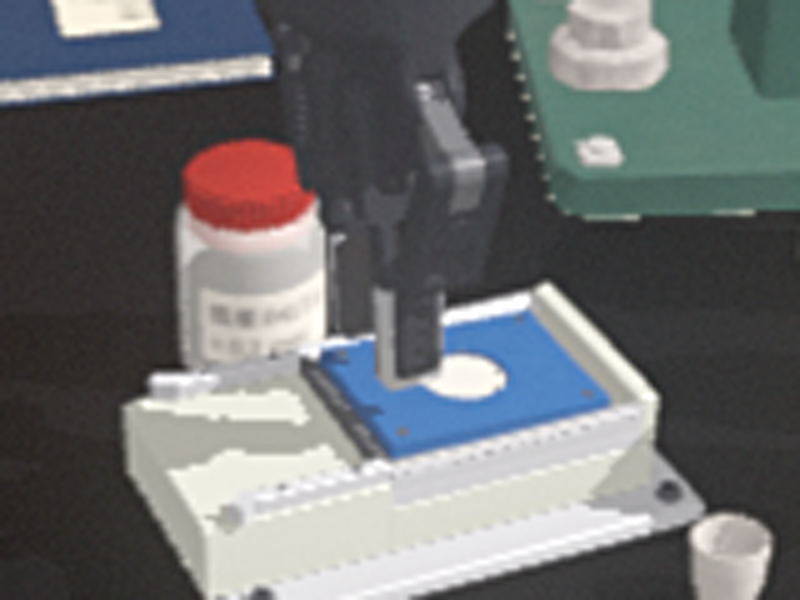

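>>> carry_out:
  plan:
    - [3, 3, 4, 0]
    - [0, 4, 1, 0]
    - [0, 3, 0, 0]
    - [0, 0, 0, 0]

```text
clock: 12.27
position: [0.5884, -0.0384, 0.0501]
eef_rot: [-90.4, 2.5, 109.9]
force: [0.8, -0.2, -1.2]
opening: 0.0303
```

```bash
python3 st.py
```

```text
clk 12.2667 rpy [-90.37   2.51 109.87] blk [14.8 -0.3 50.1] Fb [ 0.68 -0.46 -1.23] open 0.0303
```

>>> carry_out:
  plan:
    - [0, 1.5, 0, 0]
    - [0, 1.5, 0, 0]
    - [0, 1.5, -0.5, 0]
    - [0, 1.5, -0.5, 0]

```text
clock: 12.6
position: [0.59, -0.0386, 0.0447]
eef_rot: [-90.5, 2.6, 109.8]
force: [-0.8, 0.5, 2.0]
opening: 0.0299
```

```bash
python3 st.py
```

```text
clk 12.6 rpy [-90.48   2.57 109.84] blk [16.2 -1.  44.7] Fb [-0.58  0.76  1.95] open 0.0299
```

>>> carry_out:
  plan:
    - [0, 1.5, -1, 0]
    - [0, 1.5, -1.5, 0]
    - [0, 1.5, -1.5, 0]

```text
clock: 12.85
position: [0.5925, -0.038, 0.0423]
eef_rot: [-90.2, 2.6, 109.9]
force: [-11.5, -0.8, 17.3]
opening: 0.0298
```

```bash
python3 st.py; python3 - <<'E'
from h import *
s=Cam(grab_frame("side"))
crop(s.im,255,120,160,120,5,"pics/s18.png")
E
```

```text
clk 12.85 rpy [-90.21   2.56 109.86] blk [18.8 -1.3 42.3] Fb [-11.09   3.2   17.28] open 0.0298
```

View pics/s18.png

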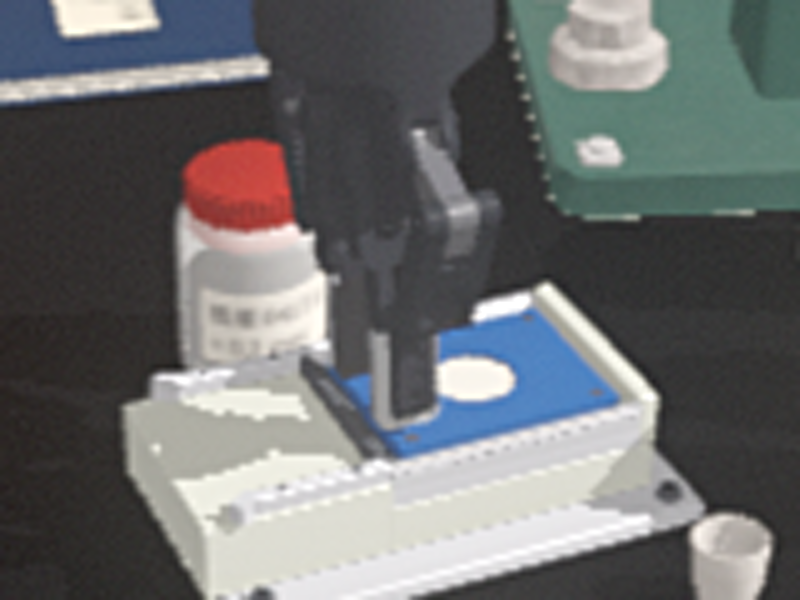

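>>> carry_out:
  plan:
    - [0, -6, 0, 0]
    - [0, -20, 0, 0]
    - [0, -30, 5, 0]
    - [10, -30, 40, 0]
    - [30, -10, 30, 0]
    - [41, 0, 15, 0]
    - [41, 0, 0, 0]
    - [41, 0, 0, 0]

```text
clock: 13.57
position: [0.4595, 0.0854, 0.1309]
eef_rot: [-90.5, 2.8, 109.1]
force: [0.3, 0.7, 0.5]
opening: 0.0295
```

```bash
python3 st.py; cat > meas.py <<'E'
from h import *
import pickle
fs={n:grab_frame(n) for n in("side","top")}; pickle.dump(fs,open("f3.pkl","wb"))
s=Cam(fs["side"]);t=Cam(fs["top"])
def blue(c,roi):
    hsv=cv2.cvtColor(c.im,cv2.COLOR_RGB2HSV); m=cv2.inRange(hsv,(100,110,70),(125,255,255)); z=np.zeros_like(m); x0,y0,x1,y1=roi; z[y0:y1,x0:x1]=m[y0:y1,x0:x1]; return z
for n,c,roi in(("top",t,(320,155,370,210)),("side",s,(315,175,385,215))):
    m=blue(c,roi); cs,_=cv2.findContours(m,0,cv2.CHAIN_APPROX_NONE); k=max(cs,key=cv2.contourArea); h=cv2.convexHull(k)
    ap=cv2.approxPolyDP(h,2.5,True).reshape(-1,2); print(n,cv2.contourArea(k),ap.tolist())
    hull=np.zeros_like(m); cv2.fillConvexPoly(hull,h,255); mm=cv2.moments(hull,True); ce=np.array([[mm["m10"]/mm["m00"],mm["m01"]/mm["m00"]]])
    for z in(0.042,): print(z,"centre px",ce.round(2),"blk",(w2b(c.onz(ce,z))*1000).round(1)[0,:2],"corners",(w2b(c.onz(ap,z))*1000).round(1)[:,:2].tolist())
crop(s.im,312,172,78,44,10,"pics/sz2.png")
crop(t.im,320,155,50,57,10,"pics/tz2.png")
crop(s.im,240,140,160,120,5,"pics/s19.png")
E
python3 meas.py
```

```text
clk 13.5667 rpy [-90.49   2.81 109.07] blk [-64.1 160.1 130.9] Fb [0.55 0.51 0.52] open 0.0295
top 821.5 [[351, 163], [361, 194], [336, 201], [327, 170]]
0.042 centre px [[343.8  182.18]] blk [49.7 -0.3] corners [[90.0, -31.0], [10.6, -30.3], [11.5, 30.6], [89.9, 28.9]]
side 927.5 [[378, 199], [334, 210], [321, 192], [362, 182]]
0.042 centre px [[348.59 196.11]] blk [50.2 -3.9] corners [[91.6, -31.9], [10.6, -32.0], [12.3, 27.0], [91.8, 28.2]]
```

View pics/sz2.png

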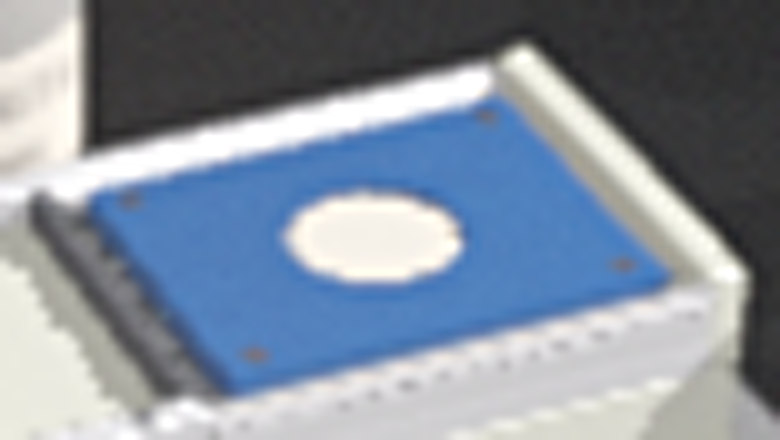

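View pics/tz2.png

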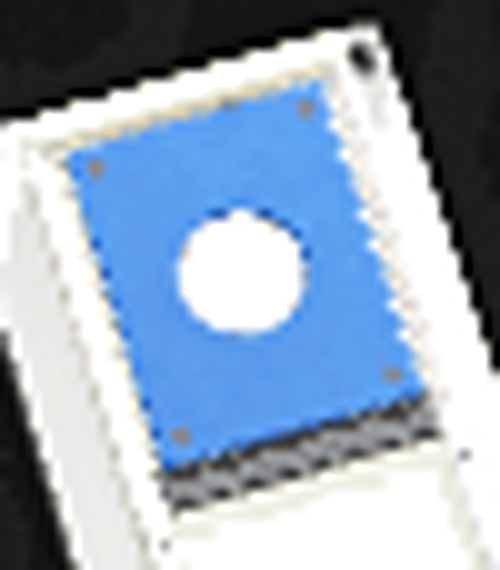

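```bash
python3 - <<'E'
from h import *
import pickle
fs=pickle.load(open("f3.pkl","rb")); f0=pickle.load(open("f0.pkl","rb"))
s=Cam(fs["side"]);t=Cam(fs["top"])
S=np.array([[131,199],[255,355],[486,118],[624,264],[374,237]]);T=np.array([[181,436],[393,374],[96,167],[306,108],[241,271]])
S=(S+.5)/10-.5+[312,172];T=(T+.5)/10-.5+[320,155]
for n,a,b in zip(("footL","footR","nearL","nearR","pellet"),S,T):
    P,e=tri(s,a,t,b); print(n,(w2b(P)*1000).round(1),"miss",round(e*1000,1))
# block references for z: end-stop top outer corners etc & unmoved objects
for n in("side","top"):
    a=f0[n]["image"].astype(int);b=fs[n]["image"].astype(int); d=np.abs(a-b).max(2)
    rois={"side":{"jarcap":(290,147,322,170),"tweez":(302,238,392,265),"cruc":(391,221,412,245)},"top":{"jarcap":(294,196,320,225),"tweez":(376,163,396,224),"cruc":(368,148,384,165)}}[n]
    print(n,{k:(int((d[y0:y1,x0:x1]>40).sum()),(x1-x0)*(y1-y0)) for k,(x0,y0,x1,y1) in rois.items()})
E
```

```text
footL [17.5 24.8 42.8] miss 1.5
footR [ 17.4 -27.1  42.7] miss 1.5
nearL [85.8 24.8 42.4] miss 1.1
nearR [ 85.5 -27.4  42.7] miss 1.5
pellet [51.8 -0.7 41.2] miss 1.2
side {'jarcap': (0, 736), 'tweez': (0, 2430), 'cruc': (0, 504)}
top {'jarcap': (0, 754), 'tweez': (0, 1220), 'cruc': (0, 272)}
```

View pics/s19.png

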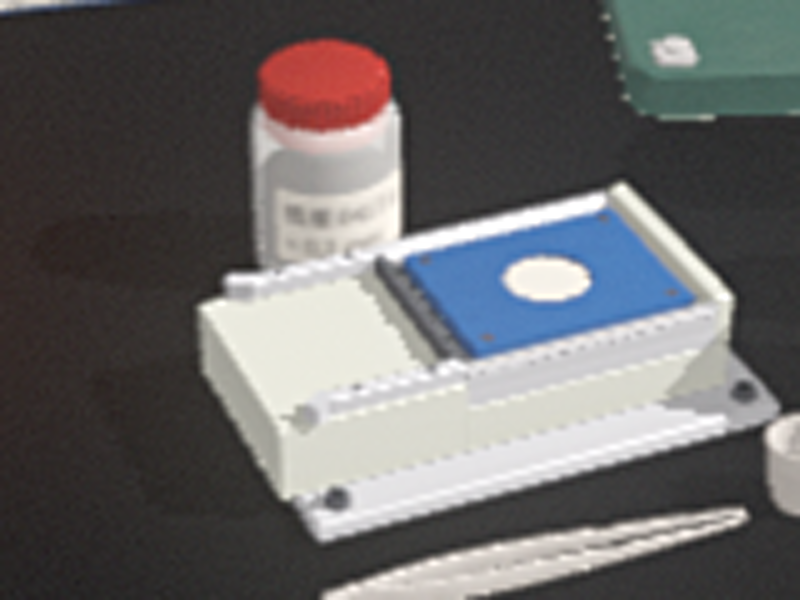

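```bash
python3 st.py; python3 - <<'E'
from h import *
print(hand_in())
E
```

```text
clk 13.6667 rpy [-90.37   2.62 109.63] blk [-64.2 164.4 130.1] Fb [ 0.33 -1.2  -0.33] open 0.0301
the job is handed in; nothing more can be done
None
```

I pushed the plate against the ridge and tipped it up by its near edge with fingertip friction. It went through upright and over the ridge, and I then pushed it home into the cradle. The job was handed in at about 13.7 s; no verdict is reported.

**Correction on the way:** the first push left the plate about 3–4 mm short, with its foot still on the ridge slope. I pressed it down and forward with the fingertips beside the foot edge, clear of the pellet. That took about 17 N down and 11 N forward, and it dropped into place.

**Last checks:**
- **Position:** the four corner dots, triangulated across both views, put the plate centre at x ≈ 51.6 mm, y ≈ −1 mm.
- **Level:** the dots lie at 42.4–42.8 mm against 42 mm expected, which is level within about 0.5°. The pellet is up.
- **Other items:** the jar cap, the tweezers and the crucible show no pixel change from the first pictures in either view.
- **Arm:** it stood clear of everything, about 160 mm to the left and 130 mm up.

**Disagreements:** the side and top calibrations differ by about 2 mm. The outline centres gave x of 49.7 mm (top) and 50.2 mm (side), and y of −0.3 mm and −3.9 mm. All of these are within the limits.

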